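# Stow the loaded gauge tin under the sliding cover

### The arm

A 6-joint arm with a two-finger parallel gripper is mounted at the origin on a cart in front of the work surface, level with it; the furniture and walls round the work are solid. World frame = base frame: x ahead of the robot, y to its left, z up, the work surface at z = 0. Lengths are in mm, angles in rad, forces in N, time in s.
With the tool pointing down it reaches from about 250 to 775 mm from the base axis. Payload 8.9 kg.
Tool frame: the origin (TCP) lies on the centre line of the jaws, within the pads' length; the fingertips stand 22 mm ahead of it and the grasp point (between the pads) lies 3 mm ahead of it (bot.nose_length is the z of the fingertips in the tool frame, in mm); z points along the fingers, y is the line along which they close (so a half turn about z gives the same grasp; the last joint's range is limited). The gripper opens to 85 mm and grips with 20 to 120 N. Pads are 22 mm wide; open, the fingers measure 114 mm over their backs; the gripper's body (76 mm by 85 mm) begins 54 mm behind the grasp point. The pads swing forward as they close: fully open they stand 13 mm farther back than shut.
Start: joints at [1.074, 0.291, -0.153, 1.127, 0, 1.431], TCP at [183.857, 491.752, 222.505] pointing down, gripper open.
Joint ranges: [-2.52, 2.52], [-0.91, 1.74], [-1.3, 1.37], [-1.96, 2.02], [-1.52, 1.47], [-3.14, 3.14]. Speed limits (rad/s): [2.22, 2.22, 2.79, 3.14, 3.14, 3.14].

### API

Orientations are given as a unit quaternion [x, y, z, w].
In Python, from cell import bot, snapshot, camera_info, job gives the robot as it stands.
- The arm moves only by the tool carry_out, never from a script. Its argument "motion" is one flat list of numbers, 4 for each row, row after row: the shift along the tool's x, y, z in mm, then the turn about the tool's z in rad. In form: [x, y, z, turn, x, y, z, turn, ...]. A call has 1 to 12 rows; each row shifts and turns the commanded pose from where the row before left it, along the tool's axes as they then stand; what a row does not reach is not made up. A row lasts 1/10 s, in which the tool goes at most 50 mm and 8.59 degrees, less where a joint would pass 70% of its speed; a pose out of reach is approached as far as the arm can. A call with a gripper value outside its range is refused whole. "claw" is the closure in counts, from 0 (fully open) to 255 (shut), set as the call begins (left out, the last holds). The fingers move at their own pace and stop on an object; "force" is the grip in N (left out, the last holds). Time passes only in rows, so rows that do not move let the fingers close. It gives the time, the measured TCP pose, the force, the opening and the grip force at its end, in the units of the state.
- bot.get_obs(): the state, without advancing time (a new reading comes with each control period).
- snapshot(name): name is "side" or "top"; returns (picture, depth): 420x560x3 uint8, blue, green, red; 420x560 float32, mm along the optical axis (not along the pixel's ray), 0 where there is no reading.
- camera_info(name): a dict with "mtx" (3x3 intrinsics, pixels), "k1" (the pictures are not rectified: a ray, as slopes to the right and down, at radius r is drawn at 1 + k1 r^2 times it, then the intrinsics apply), "rvec" (rotation vector, rad) and "tvec" (3), from world to camera coordinates, as OpenCV has them. Camera axes: x right, y down, z forward; pixel columns grow to the right and rows downward; lengths in mm; the calibration is good to about 2 mm. A picture is of the moment at which its call begins. camera_info takes no time and is no camera call.
- job.hand_in(): hands the job in; it is judged then, once.
The state is a dict: "time": time; "joints": joint angles; "qd": joint speeds; "joint_efforts": joint torques, N m; "tcp_pos": TCP position; "orientation": TCP orientation; "contact_force": force on the tool from outside, world axes, zero at the start; "moment": the same for the moment, N m; "gripper_width": finger opening in mm; "gripper_force": force on a finger pad.
Only numpy, scipy, OpenCV 4.12 (cv2) and the standard library are available. Lean on these libraries where they do the work, as an engineer would, in place of code of your own. Each camera call takes 0.05 s, during which the arm holds its last target. There are 200 camera calls.

### The job

One of the two identical sealed tins holds a heavy steel setting disc, the other only foam; they can be told apart only by their weight. Push back the half-shut cover of the grey transport case, stand the heavy tin in the bay and slide the cover fully shut over it until the catch snaps; stand the light tin in the blue tray. Keep both tins upright and leave the other things on the bench alone.

Things in the scene. Friction and masses are not known exactly. Their poses are not given: they have to be found in the camera images.
- case: grey transport case, 160 x 206 mm, heavy, does not move; origin under its centre, z up, y along the cover's guides. Rim at z = 60 mm; dark guide rails with lips along the long sides, up to z = 68 mm. Open bay at the -y end; the +y half is a closed deck at rim height with black vent slots. Tall grey panels stand at its left (y > 0.45, x 0.3 to 0.65): keep the gripper clear.
- bay (a point): centre of the bay's floor (case frame 0, -49.5, 10.5 mm); axes as the case's. The bay is 132 mm (x) by 83 mm (y) inside and 50 mm deep; the wall at its -y end is 12 mm thick and has two small spring balls in its top.
- cover (a joint): flat silver cover along its guides, m: 0 = shut over the bay (end stop), 0.092 = fully open over the deck (end stop). Starts part open at 0.02 to 0.06. About 2 N of friction; stays where left. Over the last 11 mm its nose rides over the spring balls (about 10 N, most at 8 to 10 mm); past 5 mm it snaps to 0 and is held. Cover 140 x 96 x 5 mm, underside 60 mm above the bench.
- cover_rib (a point): top centre of the black thumb rib across the middle of the cover: 60 mm long along the case's x, 12 mm thick along y, standing 15 mm above the cover; its top is 80.5 mm and the cover's top face 65 mm above the bench. Moves with the cover, axes as the case's (opens to +y, shuts to -y).
- tin_a: sealed round metal tin, 54 mm diameter, 46 mm tall, lid 18 mm tall and steel-grey above a slightly narrower aluminium body; origin at the centre of its underside, z up through the lid. Loaded it weighs 0.30 to 0.46 kg, with foam only about 0.09 kg; which of the two tins is loaded changes from start to start.
- tin_b: the second tin, alike in every visible way; loaded if tin_a is not
- tray: loose shallow blue parts tray, 100 (x) x 160 (y) x 24 mm, origin under its centre; walls 2 mm, floor 2 mm. A divider 20 mm tall at y = -20 mm leaves a large compartment of 96 x 97 mm centred at y = +29 mm, and a small one of 96 x 57 mm at -y.
- loupe: bystander: black eye loupe, 36 mm wide, 35 mm tall; origin under its centre
- tweezers: bystander: steel tweezers lying flat, 127 mm long; origin under its middle
- blower: bystander: black rubber air blower standing upright, 50 mm wide, 90 mm tall; origin under its centre
- gauge_block: bystander: small steel gauge block, 35 x 25 x 10 mm; origin under its middle

How it is judged (in metres and radians):
On the way, in this order (a step that is already met when the one before it is completed fails the run):
1. the heavy tin stands upright on the bay's floor (((x of tin_a in the frame of bay between -0.045 and 0.045 m and y of tin_a in the frame of bay between -0.03 and 0.03 m and z of tin_a in the frame of bay between -0.005 and 0.005 m and angle between tin_a's own z axis and vertical below 0.12 rad and contact force between tin_a and case above 1.8 N) or (x of tin_b in the frame of bay between -0.045 and 0.045 m and y of tin_b in the frame of bay between -0.03 and 0.03 m and z of tin_b in the frame of bay between -0.005 and 0.005 m and angle between tin_b's own z axis and vertical below 0.12 rad and contact force between tin_b and case above 1.8 N))), for 0.2 s.
2. the cover is snapped shut over it (value of joint cover below 0.003 m and ((x of tin_a in the frame of bay between -0.045 and 0.045 m and y of tin_a in the frame of bay between -0.03 and 0.03 m and z of tin_a in the frame of bay between -0.005 and 0.005 m and angle between tin_a's own z axis and vertical below 0.12 rad and contact force between tin_a and case above 1.8 N) or (x of tin_b in the frame of bay between -0.045 and 0.045 m and y of tin_b in the frame of bay between -0.03 and 0.03 m and z of tin_b in the frame of bay between -0.005 and 0.005 m and angle between tin_b's own z axis and vertical below 0.12 rad and contact force between tin_b and case above 1.8 N))), for 0.2 s.
At the end, for the whole second after the job is handed in: Cover shut to within 3 mm. Heavy tin (over 1.8 N on the case) upright within 0.12 rad on the bay's floor, height within 5 mm; light tin (0.3 to 1.8 N on the tray) upright within 0.12 rad on the tray's floor, either compartment. Both tins at rest (value of joint cover below 0.003 m and linear speed of each of tin_a, tin_b below 0.02 m/s and ((x of tin_a in the frame of bay between -0.045 and 0.045 m and y of tin_a in the frame of bay between -0.03 and 0.03 m and z of tin_a in the frame of bay between -0.005 and 0.005 m and angle between each of tin_a, tin_b's own z axis and vertical below 0.12 rad and contact force between tin_a and case above 1.8 N and x of tin_b in the frame of tray between -0.05 and 0.05 m and y of tin_b in the frame of tray between -0.08 and 0.08 m and z of tin_b in the frame of tray between -0.002 and 0.007 m and contact force between tin_b and tray between 0.3 and 1.8 N) or (x of tin_b in the frame of bay between -0.045 and 0.045 m and y of tin_b in the frame of bay between -0.03 and 0.03 m and z of tin_b in the frame of bay between -0.005 and 0.005 m and angle between each of tin_b, tin_a's own z axis and vertical below 0.12 rad and contact force between tin_b and case above 1.8 N and x of tin_a in the frame of tray between -0.05 and 0.05 m and y of tin_a in the frame of tray between -0.08 and 0.08 m and z of tin_a in the frame of tray between -0.002 and 0.007 m and contact force between tin_a and tray between 0.3 and 1.8 N))); the robot touches nothing.
It fails at once if a tin is tipped over (more than 0.7 rad) (angle between any of tin_a, tin_b's own z axis and vertical above 0.7 rad).
It fails at once if a bystander (loupe, tweezers, blower, gauge block) is moved more than 30 mm (distance of any of loupe, tweezers, blower, gauge_block from where it was at the start of the episode above 0.03 m).
It also fails if it takes over 72 s, if anything falls off the work surface, if the arm or the gripper's body presses on something with over 40 N, if the wrist force passes 120 N, or if a joint passes its speed limit or range.

## Working session

There is one attempt and no reset: what is moved stays moved. The work goes in short steps, Python scripts to look and compute and a tool call to move; the robot and the scene stay as the last step left them, time stands still between calls to the robot, and variables do not carry over. Pictures are saved under pics/ and viewed, at most 10 in all, crops included, and the job is handed in when it is done.

Besides the shell and the picture viewer there is one more tool, called after "Call:" as name(argument=value, ...), one argument or row to a line, values as JSON. carry_out: Moves the arm, as the interface text tells. Its arguments: {"type":"object","properties":{"motion":{"type":"array"},"claw":{"type":"number"},"force":{"type":"number"}},"required":["motion"]}

```bash
ls; mkdir -p pics; cat > h.py <<'E'
import numpy as np, cv2
from cell import bot, snapshot, camera_info, job
from scipy.spatial.transform import Rotation as R
def cloud(name):
    im,d=snapshot(name); c=camera_info(name); K=np.array(c["mtx"],float)
    v,u=np.mgrid[0:d.shape[0],0:d.shape[1]]
    p=np.stack([u,v],-1).reshape(-1,1,2).astype(float)
    n=cv2.undistortPoints(p,K,np.array([c["k1"],0,0,0,0.])).reshape(*d.shape,2)
    X=np.dstack([n*d[...,None],d])
    Rm=cv2.Rodrigues(np.array(c["rvec"],float))[0]
    W=(X-np.array(c["tvec"],float).ravel())@Rm
    W[d==0]=np.nan
    return im,W
def st():
    o=bot.get_obs(); return o
E
python3 - <<'E'
from h import *
for n in ("top","side"):
    im,W=cloud(n); cv2.imwrite(f"pics/{n}0.png",im); np.savez(f"{n}0.npz",im=im,W=W)
    c=camera_info(n); Rm=cv2.Rodrigues(np.array(c["rvec"],float))[0]; print(n,(-Rm.T@np.array(c["tvec"]).ravel()).round(),Rm[2].round(2))
o=bot.get_obs(); print({k:np.round(v,3) for k,v in o.items()})
print(R.from_quat(o["orientation"]).as_matrix().round(3))
E
```

```text
pics
top [ 463.   36. 1009.] [ 0.09  0.01 -1.  ]
side [ 361. -696.  534.] [ 0.19  0.83 -0.53]
{'time': np.float64(0.1), 'joints': array([ 1.074,  0.291, -0.154,  1.127,  0.   ,  1.432]), 'qd': array([ 0.001, -0.001,  0.001,  0.001,  0.001,  0.   ]), 'joint_efforts': array([ 2.0000e-03, -5.3798e+01,  3.3192e+01,  9.0000e-03, -0.0000e+00,
        0.0000e+00]), 'tcp_pos': array([183.649, 491.403, 221.99 ]), 'orientation': array([ 0.178,  0.984, -0.001, -0.   ]), 'contact_force': array([ 1.295, -0.674,  0.02 ]), 'moment': array([ 0.015,  0.051, -0.011]), 'gripper_force': np.float64(0.0), 'gripper_width': np.float64(85.488)}
[[-0.937  0.35  -0.001]
 [ 0.35   0.937 -0.001]
 [ 0.    -0.001 -1.   ]]
```

View pics/top0.png

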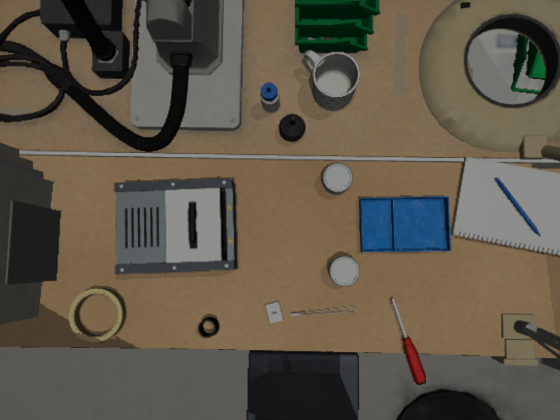

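View pics/side0.png

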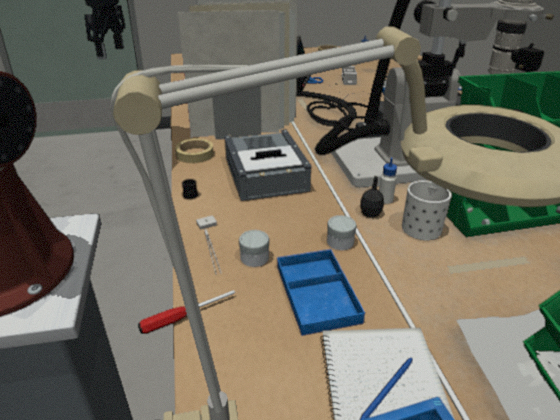

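Top view: case around (175,225) with its rib at (193,226), the cover part open and the bay to the right. The tins are at (337,178) and (343,270), the tray at (405,224), the loupe at (208,326), the gauge block at (274,312), the tweezers at (322,311) and the blower at (291,127). The lamp stays to the far right.

```bash
python3 - <<'E'
from h import *
D=np.load("top0.npz"); im,W=D["im"],D["W"]
hsv=cv2.cvtColor(im,cv2.COLOR_BGR2HSV)
for c in ((337,178),(343,270)):
    s=W[c[1]-30:c[1]+30,c[0]-30:c[0]+30].reshape(-1,3); s=s[(s[:,2]>42)&(s[:,2]<52)]
    (cc,r)=cv2.minEnclosingCircle(s[:,:2].astype(np.float32)); print("tin",np.median(s,0).round(1),s.mean(0).round(1),np.round(cc,1),r)
m=(hsv[...,0]>95)&(hsv[...,0]<125)&(hsv[...,1]>120); m[:,:350]=0;m[:,455:]=0;m[:190]=0;m[260:]=0
s=W[m]; s=s[s[:,2]>15]; print("tray",cv2.minAreaRect(s[:,:2].astype(np.float32)),np.median(s[:,2]))
s=W[170:285,105:245].reshape(-1,3); t=s[(s[:,2]>57)&(s[:,2]<75)]
print("case",cv2.minAreaRect(t[:,:2].astype(np.float32)))
r=s[(s[:,2]>75)&(s[:,2]<86)]; print("rib",r.mean(0),cv2.minAreaRect(r[:,:2].astype(np.float32)),len(r))
# profile along cover mid row
for u in range(110,246,3): print(u,W[215,u].round(0).tolist(),end=' ')
print()
for n,c in dict(loupe=(208,326),blower=(291,127),block=(274,312),tw=(322,311),mug=(333,80),panel=(35,240)).items(): print(n,W[c[1],c[0]].round())
E
```

```text
tin [614.3 -39.7  45.8] [614.3 -40.2  45.9] [614.6 -40.4] 27.049118041992188
tin [447.6 -53.6  45.9] [447.3 -54.   46.1] [447.3 -54.2] 26.91967010498047
tray ((533.974853515625, -165.7408905029297), (99.08972930908203, 160.2720489501953), 1.7676513195037842) 22.21242886519463
case ((520.6224365234375, 247.35232543945312), (161.24557495117188, 208.33218383789062), 3.2034268379211426)
rib [523.17127872 214.52251549  80.29237989] ((523.1143798828125, 215.43943786621094), (59.246150970458984, 12.85466480255127), 2.0387673377990723) 243
110 [542.0, 382.0, -1.0] 113 [543.0, 376.0, -1.0] 116 [542.0, 369.0, 3.0] 119 [538.0, 344.0, 63.0] 122 [538.0, 339.0, 62.0] 125 [538.0, 335.0, 60.0] 128 [538.0, 330.0, 58.0] 131 [538.0, 324.0, 60.0] 134 [538.0, 319.0, 60.0] 137 [538.0, 313.0, 64.0] 140 [539.0, 308.0, 60.0] 143 [538.0, 302.0, 64.0] 146 [539.0, 297.0, 62.0] 149 [539.0, 293.0, 58.0] 152 [539.0, 287.0, 63.0] 155 [539.0, 282.0, 60.0] 158 [539.0, 277.0, 61.0] 161 [539.0, 272.0, 60.0] 164 [539.0, 265.0, 63.0] 167 [539.0, 260.0, 65.0] 170 [539.0, 255.0, 64.0] 173 [539.0, 249.0, 65.0] 176 [539.0, 244.0, 65.0] 179 [539.0, 238.0, 67.0] 182 [540.0, 234.0, 61.0] 185 [539.0, 228.0, 65.0] 188 [538.0, 220.0, 81.0] 191 [538.0, 215.0, 80.0] 194 [539.0, 210.0, 77.0] 197 [540.0, 207.0, 68.0] 200 [540.0, 202.0, 65.0] 203 [540.0, 197.0, 66.0] 206 [540.0, 191.0, 66.0] 209 [540.0, 186.0, 67.0] 212 [540.0, 181.0, 65.0] 215 [540.0, 175.0, 68.0] 218 [541.0, 171.0, 64.0] 221 [545.0, 172.0, 11.0] 224 [545.0, 167.0, 14.0] 227 [541.0, 155.0, 62.0] 230 [nan, nan, nan] 233 [541.0, 145.0, 60.0] 236 [546.0, 145.0, 8.0] 239 [546.0, 140.0, 2.0] 242 [546.0, 134.0, 2.0] 245 [547.0, 129.0, -1.0] 
loupe [340. 192.  -3.]
blower [701.  45.  59.]
block [369.  70.  10.]
tw [372. -18.   1.]
mug [805. -33.   8.]
panel [491. 473.  92.]
```

```bash
cat >> h.py <<'E'
def go(*wps):
    """wps: (x,y,z[,angle of tool y deg]); prints tool-frame shift and turn for each from the present pose"""
    o=bot.get_obs(); p=np.array(o["tcp_pos"],float); M=R.from_quat(o["orientation"]).as_matrix()
    a=np.degrees(np.arctan2(M[1,1],M[0,1])); print("at",p.round(1),"ang",round(a,2),"tilt",M[:,2].round(3),"w",o["gripper_width"],"F",np.round(o["contact_force"],2),"t",o["time"])
    for w in wps:
        if len(w)>3:
            t=-np.radians((w[3]-a+180)%360-180); a=w[3]; print("turn",t.round(3),"(%.1f rows)"%(abs(t)/.15))
        c,s=np.cos(np.radians(a)),np.sin(np.radians(a))
        d=np.array(w[:3])-p; p=np.array(w[:3],float)
        # y=(c,s) z=down x=y×z
        print("shift",np.round([d[0]*-s+d[1]*c, d[0]*c+d[1]*s, -d[2]],1),"len",np.linalg.norm(d).round())
E
python3 -c "
from h import *
go((300,310,220),(523,215.2,150,93),(523,215.2,92))"
```

```text
at [183.6 491.4 222. ] ang 69.5 tilt [-0.001 -0.001 -1.   ] w 85.48817231859744 F [ 1.29 -0.67  0.02] t 0.1
shift [-172.5 -129.2    2. ] len 216.0
turn -0.41 (2.7 rows)
shift [-217.7 -106.3   70. ] len 252.0
shift [-0.  0. 58.] len 58.0
```

Call:
carry_out(
  motion=[-34.5,-25.8,0,0,-34.5,-25.8,0,0,-34.5,-25.8,0,0,-34.5,-25.8,0,0,-34.5,-25.8,2,0,0,0,0,-0.14,0,0,0,-0.14,0,0,0,-0.13],
  claw=0,
  force=40,
)

```text
time: 0.9
tcp_pos: [300.4, 310.0, 220.3]
orientation: [-0.028, 1.0, -0.0, -0.0]
contact_force: [-0.0, -0.0, -0.6]
gripper_width: 85.3
gripper_force: 0.0
```

Call:
carry_out(
  motion=[-36.3,-17.7,11,0,-36.3,-17.7,11,0,-36.3,-17.7,12,0,-36.3,-17.7,12,0,-36.3,-17.7,12,0,-36.2,-17.8,12,0,0,0,0,0,0,0,0,0],
)

```text
time: 1.7
tcp_pos: [523.0, 215.1, 149.5]
orientation: [-0.025, 1.0, -0.0, -0.001]
contact_force: [-0.2, -0.4, 0.1]
gripper_width: 85.7
gripper_force: 0.0
```

```bash
python3 -c "
from h import *
go((523,215.2,150,93),(523,215.2,92))"
```

```text
at [523.  215.1 149.5] ang 92.91 tilt [-0.002 -0.    -1.   ] w 85.66638280949799 F [-0.15 -0.37  0.12] t 1.7
turn -0.002 (0.0 rows)
shift [-0.   0.1 -0.5] len 1.0
shift [-0.  0. 58.] len 58.0
```

Call:
carry_out(
  motion=[0,0,30,0,0,0,25,0,0,0,2,0],
)

```text
time: 2.0
tcp_pos: [520.0, 215.8, 91.4]
orientation: [-0.027, 1.0, -0.001, -0.002]
contact_force: [0.2, 0.2, 0.3]
gripper_width: 85.0
gripper_force: 0.0
```

Call:
carry_out(
  motion=[0,0,0,0,0,0,0,0,0,0,0,0,0,0,0,0,0,0,0,0,0,0,0,0,0,0,0,0],
  claw=255,
)

```text
time: 2.7
tcp_pos: [523.2, 215.7, 93.6]
orientation: [-0.026, 1.0, 0.0, 0.0]
contact_force: [1.0, 0.6, 0.3]
gripper_width: 0.0
gripper_force: 0.0
```

```bash
python3 - <<'E'
from h import *
im,W=cloud("top"); cv2.imwrite("pics/top1.png",cv2.resize(im[150:300,90:260],None,fx=4,fy=4))
im,W=cloud("side");cv2.imwrite("pics/side1.png",cv2.resize(im[40:230,200:340],None,fx=4,fy=3))
go(); print(bot.nose_length)
E
```

```text
at [523.2 215.7  93.5] ang 92.99 tilt [-0. -0. -1.] w -0.0677427988439526 F [ 0.07 -0.46 -0.97] t 2.8
22.0
```

View pics/side1.png

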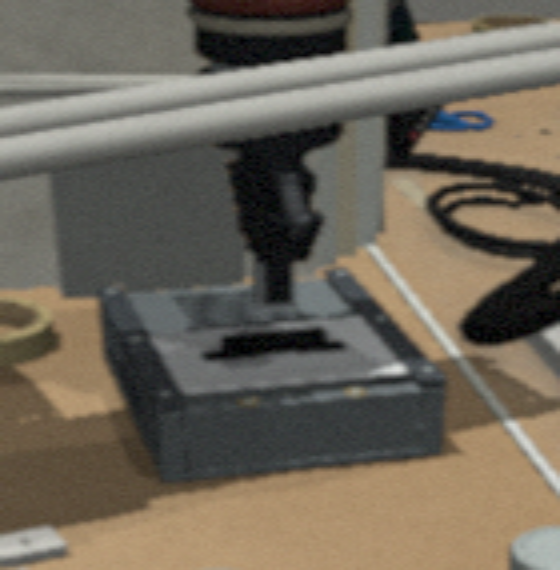

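The fingers closed on the +y side of the rib: when open their tips stood above it, and the rib was pushed to -y. I'll measure where the cover is now.

```bash
python3 - <<'E'
from h import *
for n in ("side","top"):
    im,W=cloud(n); s=W.reshape(-1,3); s=s[(s[:,0]>485)&(s[:,0]<560)&(s[:,1]>150)&(s[:,1]<350)]
    r=s[(s[:,2]>74)&(s[:,2]<84)]; print(n,"rib",len(r),np.median(r,0).round(1),cv2.minAreaRect(r[:,:2].astype(np.float32)))
    a=np.argsort(r[:,1]); print(r[a][::max(1,len(r)//15)].round(0).tolist())
E
```

```text
side rib 111 [522.8 209.2  78.7] ((524.2342529296875, 210.3688201904297), (60.151451110839844, 14.43901252746582), 4.828890323638916)
[[520.0, 203.0, 76.0], [505.0, 206.0, 76.0], [496.0, 206.0, 76.0], [544.0, 207.0, 79.0], [525.0, 207.0, 75.0], [523.0, 208.0, 80.0], [503.0, 208.0, 75.0], [528.0, 209.0, 79.0], [526.0, 209.0, 77.0], [551.0, 210.0, 77.0], [537.0, 210.0, 75.0], [506.0, 211.0, 80.0], [517.0, 212.0, 79.0], [497.0, 213.0, 80.0], [518.0, 215.0, 80.0], [534.0, 215.0, 81.0]]
top rib 79 [503.7 212.4  80.3] ((505.4461364746094, 213.63735961914062), (24.092987060546875, 11.483558654785156), 3.1304595470428467)
[[499.0, 208.0, 75.0], [507.0, 208.0, 81.0], [514.0, 209.0, 79.0], [511.0, 210.0, 84.0], [504.0, 210.0, 80.0], [497.0, 211.0, 77.0], [493.0, 212.0, 81.0], [507.0, 212.0, 81.0], [512.0, 212.0, 80.0], [512.0, 213.0, 83.0], [499.0, 214.0, 79.0], [500.0, 215.0, 83.0], [509.0, 215.0, 81.0], [495.0, 217.0, 82.0], [493.0, 217.0, 79.0], [504.0, 219.0, 81.0]]
```

```bash
python3 - <<'E'
from h import *
im,W=cloud("side")
for v in range(120,160,2): print(v,W[v,268].round(0).tolist(),W[v,272].round(0).tolist())
E
```

```text
120 [515.0, 160.0, 177.0] [525.0, 168.0, 173.0]
122 [517.0, 171.0, 168.0] [526.0, 172.0, 167.0]
124 [518.0, 176.0, 161.0] [529.0, 187.0, 156.0]
126 [520.0, 186.0, 152.0] [528.0, 184.0, 152.0]
128 [523.0, 201.0, 141.0] [532.0, 203.0, 140.0]
130 [523.0, 202.0, 136.0] [532.0, 205.0, 134.0]
132 [523.0, 204.0, 130.0] [532.0, 203.0, 130.0]
134 [523.0, 204.0, 126.0] [531.0, 199.0, 127.0]
136 [523.0, 203.0, 122.0] [531.0, 201.0, 122.0]
138 [523.0, 205.0, 116.0] [532.0, 203.0, 116.0]
140 [523.0, 203.0, 112.0] [532.0, 203.0, 111.0]
142 [524.0, 212.0, 103.0] [533.0, 210.0, 103.0]
144 [539.0, 293.0, 59.0] [548.0, 289.0, 60.0]
146 [536.0, 277.0, 62.0] [546.0, 279.0, 60.0]
148 [533.0, 260.0, 65.0] [542.0, 256.0, 66.0]
150 [531.0, 251.0, 64.0] [534.0, 215.0, 81.0]
152 [524.0, 211.0, 79.0] [533.0, 211.0, 78.0]
154 [524.0, 210.0, 74.0] [532.0, 205.0, 76.0]
156 [523.0, 207.0, 71.0] [532.0, 207.0, 70.0]
158 [523.0, 207.0, 66.0] [532.0, 208.0, 65.0]
```

```bash
python3 - <<'E'
from h import *
for n in ("side","top"):
    im,W=cloud(n); s=W.reshape(-1,3); s=s[(abs(s[:,0]-523)<70)&(abs(s[:,1]-215)<70)&(s[:,2]>84)]
    for z in range(84,260,8):
        q=s[(s[:,2]>=z)&(s[:,2]<z+8)]
        if len(q): print(n,z,len(q),q.min(0).round(),q.max(0).round())
o=bot.get_obs(); print(o["joints"],o["tcp_pos"])
im,W=cloud("side"); cv2.imwrite("pics/side2.png",cv2.resize(im[95:185,215:325],None,fx=7,fy=6,interpolation=cv2.INTER_CUBIC))
E
```

```text
side 100 18 [514. 205. 100.] [535. 215. 108.]
side 108 33 [513. 201. 108.] [536. 215. 116.]
side 116 37 [513. 198. 116.] [535. 214. 124.]
side 124 37 [513. 199. 124.] [535. 214. 131.]
side 132 33 [513. 200. 132.] [536. 213. 140.]
side 140 15 [511. 186. 141.] [531. 239. 148.]
side 148 56 [509. 178. 148.] [538. 243. 156.]
side 156 38 [510. 174. 156.] [538. 254. 164.]
side 164 56 [507. 167. 164.] [538. 255. 172.]
side 172 64 [506. 160. 172.] [538. 267. 180.]
side 180 75 [506. 154. 180.] [542. 271. 188.]
side 188 113 [505. 151. 188.] [544. 272. 196.]
side 196 85 [504. 157. 196.] [544. 271. 204.]
side 204 104 [504. 169. 204.] [544. 246. 212.]
side 212 65 [512. 173. 212.] [536. 237. 220.]
side 220 46 [514. 176. 220.] [536. 206. 228.]
side 228 89 [490. 175. 228.] [559. 201. 236.]
side 236 104 [497. 176. 236.] [559. 200. 244.]
side 244 20 [515. 174. 244.] [552. 191. 248.]
top 84 2 [502. 211.  84.] [509. 218.  86.]
top 148 4 [512. 181. 154.] [513. 190. 156.]
top 156 17 [513. 182. 156.] [516. 195. 163.]
top 164 7 [514. 181. 165.] [516. 187. 172.]
top 172 23 [514. 167. 172.] [537. 183. 179.]
top 180 10 [514. 170. 181.] [537. 177. 188.]
top 188 112 [513. 154. 188.] [539. 174. 196.]
top 196 86 [514. 154. 196.] [537. 173. 204.]
top 204 50 [514. 167. 204.] [535. 183. 212.]
top 212 41 [514. 173. 212.] [536. 184. 220.]
top 220 21 [515. 177. 220.] [534. 182. 227.]
top 228 31 [486. 178. 229.] [536. 214. 236.]
top 236 50 [486. 179. 236.] [547. 217. 244.]
top 244 55 [486. 179. 244.] [553. 215. 251.]
top 252 46 [487. 179. 252.] [546. 208. 260.]
[ 2.61900117e-01  4.69125236e-01 -2.44001868e-01  8.57732234e-01
  1.17511444e-05  2.09676829e-01] [523.18018118 215.71991148  93.47302384]
```

View pics/side2.png

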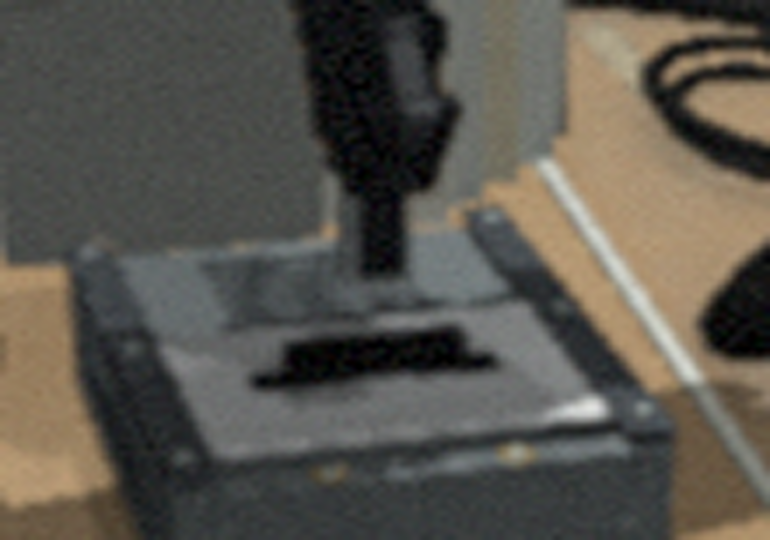

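Call:
carry_out(
  motion=[0,-3,0,0,0,0,2,0,0,0,2,0,0,0,2,0,0,0,2,0,0,0,2,0,0,0,0,0],
  claw=165,
)

```text
time: 3.8
tcp_pos: [523.1, 212.7, 83.2]
orientation: [-0.026, 1.0, -0.0, -0.0]
contact_force: [0.0, -0.1, 0.4]
gripper_width: 29.8
gripper_force: 0.0
```

```bash
python3 - <<'E'
from h import *
go()
im,W=cloud("side"); s=W.reshape(-1,3); s=s[(abs(s[:,0]-523)<40)&(abs(s[:,1]-213)<40)&(s[:,2]>84)]
for z in range(84,110,3):
        q=s[(s[:,2]>=z)&(s[:,2]<z+3)]
        if len(q): print(z,len(q),q.min(0).round(),q.max(0).round())
E
```

```text
at [523.1 212.7  83.2] ang 92.99 tilt [-0. -0. -1.] w 29.77665324913323 F [ 0.02 -0.11  0.41] t 3.8
90 2 [529. 191.  93.] [531. 191.  93.]
93 15 [514. 188.  93.] [533. 229.  96.]
96 11 [513. 186.  96.] [536. 228.  99.]
99 15 [513. 182.  99.] [536. 229. 102.]
102 18 [514. 182. 102.] [536. 228. 105.]
105 19 [512. 183. 105.] [536. 233. 108.]
108 15 [512. 183. 108.] [536. 233. 111.]
```

Call:
carry_out(
  motion=[0,0,4,0,0,0,4,0,0,0,4,0,0,0,3,0,0,0,3,0,0,0,2,0,0,0,1,0,0,0,0,0],
)

```text
time: 4.65
tcp_pos: [523.3, 212.7, 62.4]
orientation: [-0.026, 1.0, -0.0, -0.0]
contact_force: [-0.5, 0.7, 0.1]
gripper_width: 29.9
gripper_force: 0.0
```

Call:
carry_out(
  motion=[0,0,0,0,0,0,0,0,0,0,0,0,0,0,0,0,0,0,0,0],
  claw=255,
)

```text
time: 5.15
tcp_pos: [523.5, 212.8, 62.8]
orientation: [-0.026, 1.0, 0.0, 0.0]
contact_force: [-1.2, 0.8, 4.2]
gripper_width: 10.9
gripper_force: 40.7
```

Call:
carry_out(
  motion=[0,5,0,0,0,8,0,0,0,8,0,0,0,8,0,0,0,8,0,0,0,8,0,0,0,8,0,0,0,5,0,0,0,2,0,0,0,0,0,0],
)

```text
time: 6.15
tcp_pos: [520.1, 272.9, 62.7]
orientation: [-0.026, 1.0, -0.0, 0.0]
contact_force: [-2.1, 0.8, 6.1]
gripper_width: 10.4
gripper_force: 40.9
```

Call:
carry_out(
  motion=[0,3,0,0,0,2,0,0,0,2,0,0,0,2,0,0,0,2,0,0,0,0,0,0],
)

```text
time: 6.75
tcp_pos: [519.5, 283.6, 62.8]
orientation: [-0.026, 1.0, -0.0, -0.0]
contact_force: [-2.4, -1.2, 5.5]
gripper_width: 10.6
gripper_force: 40.9
```

Call:
carry_out(
  motion=[0,2,0,0,0,1,0,0,0,0,0,0],
)

```text
time: 7.05
tcp_pos: [519.5, 284.5, 62.7]
orientation: [-0.026, 1.0, -0.002, 0.0]
contact_force: [-2.0, -10.5, 9.4]
gripper_width: 10.8
gripper_force: 41.2
```

```bash
python3 - <<'E'
from h import *
go()
im,W=cloud("top")
s=W.reshape(-1,3); s=s[(s[:,0]>400)&(s[:,0]<640)&(s[:,1]>120)&(s[:,1]<360)]
for x in (470,500,523,550,575):
    q=s[(abs(s[:,0]-x)<4)&(s[:,1]<290)]; q=q[np.argsort(-q[:,1])]; print(x,[(int(a[1]),int(a[2])) for a in q[::3]])
E
```

```text
at [519.5 284.5  62.7] ang 92.93 tilt [ 0.    -0.004 -1.   ] w 10.761763813188864 F [ -2.04 -10.49   9.37] t 7.05
470 [(289, 66), (288, 63), (287, 61), (286, 65), (285, 63), (284, 65), (283, 64), (281, 64), (281, 64), (279, 63), (279, 66), (277, 66), (276, 63), (275, 67), (274, 65), (274, 66), (272, 65), (271, 63), (270, 65), (269, 64), (269, 65), (267, 65), (265, 65), (265, 66), (263, 66), (262, 65), (260, 64), (259, 61), (258, 66), (256, 67), (255, 64), (253, 63), (252, 68), (252, 607), (251, 607), (251, 609), (251, 68), (250, 609), (250, 607), (250, 64), (250, 611), (249, 612), (249, 609), (249, 69), (248, 63), (248, 63), (248, 64), (248, 613), (248, 614), (248, 612), (248, 615), (247, 610), (247, 611), (247, 61), (247, 615), (247, 609), (247, 605), (247, 608), (246, 611), (246, 611), (246, 608), (246, 608), (246, 611), (245, 611), (245, 613), (245, 612), (245, 611), (244, 65), (244, 66), (244, 608), (244, 611), (244, 614), (244, 611), (244, 613), (243, 611), (243, 615), (243, 611), (243, 610), (243, 64), (243, 613), (242, 613), (242, 607), (242, 610), (242, 608), (242, 614), (242
[... 25297 characters left out ...]
97, 9), (197, 12), (195, 10), (193, 11), (192, 8), (192, 10), (190, 10), (189, 12), (188, 9), (186, 10), (186, 12), (184, 13), (182, 10), (182, 13), (180, 9), (179, 8), (178, 12), (177, 8), (175, 9), (175, 11), (173, 11), (173, 12), (171, 11), (169, 11), (169, 14), (167, 11), (166, 8), (165, 11), (157, 60), (157, 60), (156, 57), (154, 57), (154, 60), (152, 59), (152, 63), (150, 61), (149, 56), (149, 60), (147, 59), (146, -2), (146, 33), (146, 17), (146, 1), (146, 21), (145, 39), (144, -1), (144, 1), (142, 0), (141, -1), (140, 2), (138, 0), (137, -1), (136, 2), (135, 0), (133, -1), (133, 3), (131, 0), (130, -5), (129, 0), (127, -2), (125, 0), (124, -1), (123, 1), (122, 0), (121, 3), (120, 1)]
```

Call:
carry_out(
  motion=[0,-1,0,0,0,-1,0,0,0,0,0,0,0,0,0,0,0,0,-15,0,0,0,-30,0,0,0,-30,0,0,0,-30,0],
  claw=165,
)

```text
time: 7.9
tcp_pos: [519.4, 284.7, 168.5]
orientation: [-0.026, 1.0, 0.0, -0.0]
contact_force: [0.7, 0.0, -0.2]
gripper_width: 30.3
gripper_force: 0.0
```

```bash
python3 -c "
from h import *
go((447.3,-54.2,120),(447.3,-54.2,120,3.2))"
```

```text
at [519.4 284.7 168.5] ang 93.0 tilt [-0.  0. -1.] w 30.25342439129056 F [ 0.66  0.05 -0.15] t 7.9
shift [  89.7 -334.7   48.5] len 350.0
turn 1.567 (10.4 rows)
shift [ 0.  0. -0.] len 0.0
```

Call:
carry_out(
  motion=[9,-33.5,2,0,9,-33.5,2,0,9,-33.5,5,0,9,-33.5,5,0,9,-33.5,5,0,9,-33.5,5,0,9,-33.5,6,0,9,-33.5,6,0,9,-33.5,6,0,8.7,-33.2,6.5,0],
  claw=30,
)

```text
time: 8.9
tcp_pos: [447.2, -55.5, 119.0]
orientation: [-0.026, 1.0, -0.0, 0.0]
contact_force: [-0.9, 0.6, 0.7]
gripper_width: 75.2
gripper_force: 0.0
```

Call:
carry_out(
  motion=[0,0,0,0.14,0,0,0,0.14,0,0,0,0.14,0,0,0,0.14,0,0,0,0.14,0,0,0,0.14,0,0,0,0.14,0,0,0,0.14,0,0,0,0.14,0,0,0,0.14,0,0,0,0.14,0,0,0,0.027],
)

```text
time: 10.1
tcp_pos: [447.6, -54.2, 119.0]
orientation: [0.688, 0.726, 0.0, 0.0]
contact_force: [-0.3, 0.0, -0.5]
gripper_width: 75.0
gripper_force: 0.0
```

```bash
python3 - <<'E'
from h import *
go((447.3,-54.2,10,3.2))
for n in ("side","top"):
    im,W=cloud(n); s=W.reshape(-1,3); s=s[(abs(s[:,0]-447)<60)&(abs(s[:,1]+54)<20)&(s[:,2]>60)]
    for z in range(110,160,5):
        q=s[(s[:,2]>=z)&(s[:,2]<z+5)]
        if len(q): print(n,z,len(q),q.min(0).round(),q.max(0).round())
E
```

```text
at [447.6 -54.2 119. ] ang 3.05 tilt [ 0.  0. -1.] w 75.03338373166785 F [-0.28  0.04 -0.52] t 10.1
turn -0.003 (0.0 rows)
shift [  0.   -0.3 109. ] len 109.0
side 135 8 [405. -62. 138.] [493. -45. 140.]
side 140 35 [401. -68. 140.] [497. -43. 145.]
side 145 55 [398. -69. 145.] [500. -44. 150.]
side 150 46 [399. -69. 150.] [500. -45. 155.]
side 155 60 [397. -69. 155.] [500. -44. 160.]
top 140 1 [491. -41. 141.] [491. -41. 141.]
```

Call:
carry_out(
  motion=[0,0,30,0,0,0,30,0,0,0,25,0,0,0,15,0,0,0,8,0,0,0,5,0,0,0,0,0,0,0,0,0],
)

```text
time: 11.0
tcp_pos: [448.0, -54.4, 6.6]
orientation: [0.687, 0.727, 0.0, 0.0]
contact_force: [0.3, -0.2, 0.3]
gripper_width: 75.3
gripper_force: 0.0
```

Call:
carry_out(
  motion=[0,0,0,0,0,0,0,0,0,0,0,0,0,0,0,0,0,0,0,0,0,0,0,0],
  claw=255,
)

```text
time: 11.6
tcp_pos: [448.0, -54.4, 6.8]
orientation: [0.687, 0.727, 0.0, 0.001]
contact_force: [-1.7, 0.1, 8.1]
gripper_width: 52.8
gripper_force: 40.5
```

Call:
carry_out(
  motion=[0,0,-5,0,0,0,-15,0,0,0,-20,0,0,0,-20,0,0,0,0,0,0,0,0,0,0,0,0,0,0,0,0,0],
)

```text
time: 12.4
tcp_pos: [446.8, -54.1, 65.2]
orientation: [0.687, 0.727, -0.0, -0.001]
contact_force: [0.1, -0.6, -1.5]
gripper_width: 52.8
gripper_force: 42.1
```

```bash
python3 - <<'E'
from h import *
F=[]
for _ in range(4):
    F.append(bot.get_obs()["contact_force"]); im,W=cloud("side")
print(np.mean(F,0)); go((523.2,198,100,3.2),(535,-195,100,3.2))
cv2.imwrite("pics/side3.png",cv2.resize(im[130:330,180:400],None,fx=3,fy=3))
E
```

```text
[ 0.37823241 -0.41407552 -1.28789755]
at [447.2 -54.3  65.6] ang 3.21 tilt [-0.001  0.    -1.   ] w 52.90097579129006 F [ 0.33  0.2  -0.47] t 12.6
turn 0.0 (0.0 rows)
shift [247.6  89.9 -34.4] len 266.0
turn -0.0 (0.0 rows)
shift [-393.   -10.2   -0. ] len 393.0
```

View pics/side3.png

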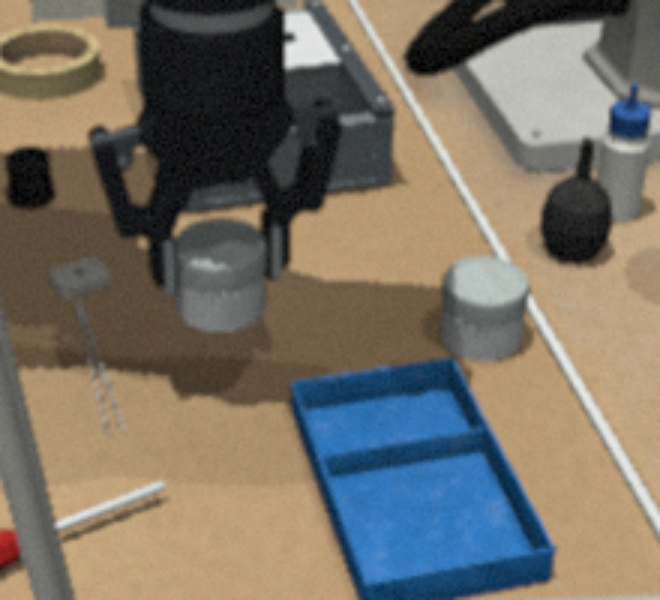

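The picture shows the tin at (220,275) held level. Its lift force is about 1.3 N, so this near tin is the light one and goes in the tray's large compartment.

```bash
python3 -c "
from h import *
go((535,-194.7,65,3.2),(535,-194.7,9,3.2))"
```

```text
at [447.2 -54.3  65.6] ang 3.21 tilt [-0.001  0.    -1.   ] w 52.90097579129006 F [ 0.33  0.2  -0.47] t 12.6
turn 0.0 (0.0 rows)
shift [-145.1   79.8    0.6] len 166.0
turn -0.0 (0.0 rows)
shift [ 0.  0. 56.] len 56.0
```

Call:
carry_out(
  motion=[-15,8,0,0,-25,14,0,0,-27,15,0,0,-27,15,0,0,-25,14,0,0,-16,8.8,0,0,-10,5,0,0,0,0,0,0,0,0,15,0,0,0,15,0,0,0,10,0],
)

```text
time: 13.7
tcp_pos: [534.3, -193.6, 25.0]
orientation: [0.687, 0.727, -0.0, -0.001]
contact_force: [0.8, -0.1, -0.7]
gripper_width: 52.7
gripper_force: 42.1
```

Call:
carry_out(
  motion=[0,0,6,0,0,0,4,0,0,0,3,0,0,0,2,0,0,0,0,0,0,0,0,0],
)

```text
time: 14.3
tcp_pos: [535.4, -194.7, 11.3]
orientation: [0.687, 0.727, 0.0, 0.0]
contact_force: [0.5, -0.1, -1.0]
gripper_width: 53.2
gripper_force: 42.1
```

Call:
carry_out(
  motion=[0,0,1,0,0,0,1,0,0,0,0.5,0,0,0,0,0],
)

```text
time: 14.7
tcp_pos: [535.4, -194.7, 8.9]
orientation: [0.687, 0.727, 0.0, 0.0]
contact_force: [-1.8, 0.5, 4.1]
gripper_width: 52.8
gripper_force: 42.8
```

Call:
carry_out(
  motion=[0,0,0,0,0,0,0,0,0,0,0,0,0,0,0,0,0,0,-10,0,0,0,-20,0,0,0,-30,0,0,0,-30,0],
  claw=62,
)

```text
time: 15.5
tcp_pos: [535.0, -194.5, 100.0]
orientation: [0.687, 0.727, -0.0, -0.0]
contact_force: [1.5, -0.1, -0.1]
gripper_width: 64.8
gripper_force: 0.0
```

```bash
python3 -c "
from h import *
im,W=cloud('side'); s=W.reshape(-1,3); s=s[(abs(s[:,0]-535)<35)&(abs(s[:,1]+195)<35)&(s[:,2]>44)&(s[:,2]<54)]
print(len(s),s.mean(0),s.min(0),s.max(0))
go((614.3,-40.2,97,3.2),(614.3,-40.2,6.7))"
```

```text
690 [ 535.78393354 -196.99086159   47.87623324] [ 509.71011959 -221.99254188   44.20443645] [ 562.93812822 -168.50436814   50.42655631]
at [ 537.6 -195.8  105. ] ang 3.22 tilt [ 0.006 -0.003 -1.   ] w 64.56060479468604 F [ 2.91 -1.6   4.24] t 15.55
turn 0.0 (0.0 rows)
shift [151.   85.2   8. ] len 174.0
shift [ 0.   0.  90.3] len 90.0
```

The light tin stands in the tray: its top is at z 48, 2 mm above its height on the bench. Next I go to the heavy tin.

Call:
carry_out(
  motion=[20,12,0,0,30,17,0,0,30,18,0,0,30,18,0,0,25,14,0,0,14.9,8.5,0,0,0,0,0,0,0,0,0,0],
  claw=30,
)

```text
time: 16.35
tcp_pos: [614.0, -40.5, 98.6]
orientation: [0.687, 0.727, -0.0, 0.0]
contact_force: [-0.2, 0.3, -0.5]
gripper_width: 75.5
gripper_force: 0.0
```

```bash
python3 -c "
from h import *
go((614.3,-40.2,6.7,3.2))"
```

```text
at [614.  -40.5  98.6] ang 3.23 tilt [-0. -0. -1.] w 75.49065886156635 F [-0.2   0.26 -0.49] t 16.35
turn 0.0 (0.0 rows)
shift [ 0.3  0.3 91.9] len 92.0
```

```bash
python3 -c "
import numpy as np
W=np.load('top0.npz')['W']
print(W[150:166,340].round(0).tolist())"
```

```text
[[673.0, -48.0, 1.0], [672.0, -48.0, -2.0], [670.0, -48.0, -2.0], [668.0, -48.0, -1.0], [665.0, -48.0, 2.0], [663.0, -48.0, 1.0], [661.0, -48.0, 3.0], [660.0, -48.0, 1.0], [657.0, -48.0, 3.0], [656.0, -48.0, -1.0], [653.0, -48.0, 3.0], [652.0, -48.0, -1.0], [650.0, -48.0, -1.0], [640.0, -45.0, 45.0], [638.0, -44.0, 48.0], [636.0, -44.0, 47.0]]
```

Flat strip, no obstacle.

Call:
carry_out(
  motion=[0,0,25,0,0,0,25,0,0,0,20,0,0,0,12,0,0,0,6,0,0,0,4,0,0,0,0,0,0,0,0,0],
)

```text
time: 17.15
tcp_pos: [614.8, -40.2, 7.3]
orientation: [0.687, 0.727, 0.0, 0.0]
contact_force: [0.1, 0.5, 0.8]
gripper_width: 75.2
gripper_force: 0.0
```

Call:
carry_out(
  motion=[0,0,0,0,0,0,0,0,0,0,0,0,0,0,0,0,0,0,0,0,0,0,0,0],
  claw=255,
)

```text
time: 17.75
tcp_pos: [614.8, -40.1, 7.4]
orientation: [0.687, 0.727, 0.0, 0.001]
contact_force: [-1.1, 0.5, 4.6]
gripper_width: 52.7
gripper_force: 41.4
```

Call:
carry_out(
  motion=[0,0,-5,0,0,0,-15,0,0,0,-25,0,0,0,-25,0,0,0,-20,0,0,0,-10,0,0,0,0,0,0,0,0,0,0,0,0,0],
)

```text
time: 18.65
tcp_pos: [613.3, -39.9, 105.1]
orientation: [0.687, 0.727, -0.001, -0.001]
contact_force: [-0.5, -0.1, -4.4]
gripper_width: 52.8
gripper_force: 43.1
```

```bash
python3 -c "
from h import *
go((523.2,198,107,3.2),(523.2,198,17.2))"
```

```text
at [613.3 -39.9 105.1] ang 3.21 tilt [-0.002  0.    -1.   ] w 52.83780949941182 F [-0.53 -0.13 -4.4 ] t 18.65
turn 0.0 (0.0 rows)
shift [242.5 -76.7  -1.9] len 254.0
shift [ 0.   0.  89.8] len 90.0
```

Call:
carry_out(
  motion=[15,-5,0,0,30,-9.5,0,0,35,-11,0,0,35,-11,0,0,35,-11,0,0,35,-11,0,0,30,-9.5,0,0,17,-6,0,0,8,-3,0,0,2.5,-0.5,0,0,0,0,0,0,0,0,0,0],
)

```text
time: 19.85
tcp_pos: [523.7, 197.0, 106.4]
orientation: [0.687, 0.726, -0.0, 0.0]
contact_force: [0.6, -0.6, -3.9]
gripper_width: 52.9
gripper_force: 43.2
```

```bash
python3 -c "
from h import *
go((523.2,197,107,3.2),(523.2,197,17.7))
im,W=cloud('side'); s=W.reshape(-1,3); s=s[(abs(s[:,0]-523)<32)&(abs(s[:,1]-198)<32)&(s[:,2]>98)&(s[:,2]<140)]
print(len(s),s.min(0),s.max(0))"
```

```text
at [523.7 197.  106.4] ang 3.15 tilt [ 0. -0. -1.] w 52.92196445831467 F [ 0.6  -0.57 -3.92] t 19.85
turn -0.001 (0.0 rows)
shift [ 0.1 -0.5 -0.6] len 1.0
shift [ 0.   0.  89.3] len 89.0
459 [491.61462679 166.65268442  98.8908821 ] [554.92631379 195.9492025  139.80026074]
```

Call:
carry_out(
  motion=[0,0,15,0,0,0,20,0,0,0,20,0,0,0,12,0,0,0,8,0,0,0,5,0,0,0,4,0,0,0,2,0,0,0,1,0,0,0,1,0,0,0,0,0],
)

```text
time: 21.0
tcp_pos: [523.4, 197.8, 18.7]
orientation: [0.687, 0.727, 0.0, 0.0]
contact_force: [-0.4, -1.9, -4.5]
gripper_width: 52.5
gripper_force: 43.2
```

Call:
carry_out(
  motion=[0,0,0.5,0,0,0,0.5,0,0,0,0.5,0,0,0,0,0],
)

```text
time: 21.4
tcp_pos: [523.4, 197.8, 17.4]
orientation: [0.687, 0.727, 0.0, 0.0]
contact_force: [-1.5, -1.3, 2.1]
gripper_width: 53.1
gripper_force: 43.9
```

Call:
carry_out(
  motion=[0,0,0,0,0,0,0,0,0,0,0,0,0,0,0,0,0,0,-10,0,0,0,-30,0,0,0,-40,0,0,0,-40,0,0,0,-20,0,0,0,0,0],
  claw=62,
)

```text
time: 22.4
tcp_pos: [525.5, 198.3, 161.1]
orientation: [0.687, 0.727, 0.003, 0.002]
contact_force: [0.8, 0.1, -1.1]
gripper_width: 64.4
gripper_force: 0.0
```

```bash
python3 -c "
from h import *
for n in ('side','top'):
  im,W=cloud(n); s=W.reshape(-1,3); s=s[(abs(s[:,0]-523)<40)&(abs(s[:,1]-198)<40)&(s[:,2]>51)&(s[:,2]<62)&(s[:,1]>160)]
  if len(s): print(n,len(s),s.mean(0),s.min(0),s.max(0))
  s=W.reshape(-1,3); s=s[(abs(s[:,0]-519)<40)&(abs(s[:,1]-285)<30)&(s[:,2]>76)&(s[:,2]<84)]
  if len(s): print('rib',n,len(s),s.mean(0),s.min(0),s.max(0))
  cv2.imwrite('pics/%s4.png'%n,im)
go((519,290,150,93),(519,290,60))"
```

```text
side 295 [521.0585381  200.9860383   54.87693598] [483.90361593 167.35281486  51.00515595] [550.10087578 237.95276325  61.99446864]
rib side 78 [519.70589419 280.89202786  78.92479783] [490.65169407 273.71911775  76.13409467] [549.42049654 290.32751835  81.70388945]
top 560 [521.84653493 191.76886989  55.8890565 ] [498.13709408 170.059459    51.4410944 ] [550.18047182 215.43289279  60.7923443 ]
at [523.5 197.7 157.5] ang 3.21 tilt [ 0.001  0.    -1.   ] w 64.35525212335571 F [-0.43 -0.87 -1.28] t 22.5
turn -1.567 (10.4 rows)
shift [-0.4 92.4  7.5] len 93.0
shift [-0.  0. 90.] len 90.0
```

View pics/side4.png

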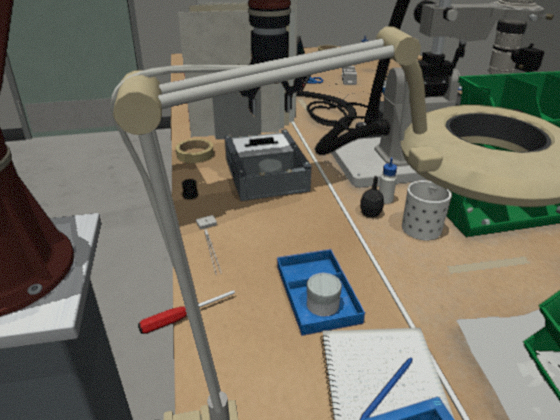

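Call:
carry_out(
  motion=[0,0,0,-0.14,0,0,0,-0.14,0,0,0,-0.14,0,0,0,-0.14,0,0,0,-0.14,0,0,0,-0.14,0,0,0,-0.14,0,0,0,-0.14,0,0,0,-0.14,0,0,0,-0.14,0,0,0,-0.14,0,0,0,-0.027],
  claw=165,
  force=60,
)

```text
time: 23.7
tcp_pos: [522.4, 197.5, 155.7]
orientation: [-0.028, 1.0, -0.0, -0.001]
contact_force: [0.9, -0.2, -0.7]
gripper_width: 30.4
gripper_force: 0.0
```

Call:
carry_out(
  motion=[0,25,0,0,0,30,0,0,0,25,10,0,0,6,20,0,0,0,20,0,0,0,15,0,0,0,0,0,0,0,0,0],
)

```text
time: 24.5
tcp_pos: [518.4, 283.5, 91.7]
orientation: [-0.025, 1.0, -0.0, -0.001]
contact_force: [-0.7, -0.0, 0.7]
gripper_width: 30.1
gripper_force: 0.0
```

```bash
python3 -c "
from h import *
go((519.5,284,62.6,93))"
```

```text
at [518.4 283.5  91.7] ang 92.89 tilt [-0.001 -0.    -1.   ] w 30.12258445437891 F [-0.72 -0.04  0.66] t 24.5
turn -0.002 (0.0 rows)
shift [-1.1  0.5 29.1] len 29.0
```

Call:
carry_out(
  motion=[-0.5,0.5,10,0,0,0,8,0,0,0,5,0,0,0,4,0,0,0,2,0,0,0,0,0,0,0,0,0],
)

```text
time: 25.2
tcp_pos: [519.4, 284.2, 63.2]
orientation: [-0.026, 1.0, 0.0, 0.0]
contact_force: [-0.4, 0.0, 0.3]
gripper_width: 30.1
gripper_force: 0.0
```

Call:
carry_out(
  motion=[0,0,0,0,0,0,0,0,0,0,0,0,0,0,0,0,0,0,0,0],
  claw=255,
)

```text
time: 25.7
tcp_pos: [519.5, 284.2, 63.5]
orientation: [-0.026, 1.0, 0.0, 0.0]
contact_force: [-0.6, -1.6, 5.1]
gripper_width: 9.6
gripper_force: 59.1
```

Call:
carry_out(
  motion=[0,-4,0,0,0,-8,0,0,0,-8,0,0,0,-8,0,0,0,-8,0,0,0,-8,0,0,0,-8,0,0,0,-8,0,0,0,-8,0,0,0,-5,0,0,0,-3,0,0,0,0,0,0],
)

```text
time: 26.9
tcp_pos: [523.8, 207.9, 63.5]
orientation: [-0.026, 1.0, 0.0, 0.0]
contact_force: [-1.1, -0.4, 6.2]
gripper_width: 9.8
gripper_force: 59.2
```

Call:
carry_out(
  motion=[0,-2,0,0,0,-2,0,0,0,-2,0,0,0,-2,0,0,0,-2,0,0,0,-2,0,0,0,-2,0,0,0,-1,0,0,0,0,0,0],
)

```text
time: 27.8
tcp_pos: [524.5, 193.2, 63.5]
orientation: [-0.026, 1.0, -0.0, 0.001]
contact_force: [-0.9, -0.3, 4.7]
gripper_width: 9.9
gripper_force: 59.6
```

Call:
carry_out(
  motion=[0,-1,0,0,0,-1,0,0,0,0,0,0,0,0,0,0],
)

```text
time: 28.2
tcp_pos: [524.6, 192.4, 63.5]
orientation: [-0.026, 1.0, 0.001, 0.001]
contact_force: [0.1, 6.1, 4.5]
gripper_width: 9.4
gripper_force: 59.4
```

Call:
carry_out(
  motion=[0,0.8,0,0,0,0,0,0],
)

```text
time: 28.4
tcp_pos: [524.6, 192.4, 63.4]
orientation: [-0.026, 1.0, 0.0, 0.001]
contact_force: [-1.3, 1.5, 5.4]
gripper_width: 9.9
gripper_force: 59.6
```

Call:
carry_out(
  motion=[0,0,0,0,0,0,0,0,0,0,0,0,0,0,0,0,0,0,-15,0,0,0,-30,0,0,0,-40,0,0,0,-40,0,0,25,-10,0,0,35,0,0,0,35,0,0,0,0,0,0],
  claw=165,
)

```text
time: 29.6
tcp_pos: [518.6, 290.3, 197.9]
orientation: [-0.028, 1.0, 0.001, 0.0]
contact_force: [0.2, -0.6, 0.3]
gripper_width: 30.3
gripper_force: 0.0
```

```bash
python3 -c "
from h import *
go()
for n in ('side','top'):
  im,W=cloud(n); s=W.reshape(-1,3); s=s[(abs(s[:,0]-523)<40)&(s[:,1]>170)&(s[:,1]<230)&(s[:,2]>76)&(s[:,2]<84)]
  if len(s): print('rib',n,len(s),s.mean(0),s.min(0),s.max(0))
cv2.imwrite('pics/top5.png',im)"
```

```text
at [518.6 290.3 197.9] ang 93.17 tilt [ 0.     0.001 -1.   ] w 30.30675766336385 F [ 0.18 -0.61  0.27] t 29.6
rib side 94 [524.26296276 188.81596084  78.85044322] [495.22232247 182.40710924  76.00093157] [553.97822561 196.87285061  81.2669749 ]
rib top 236 [523.99852446 191.52827874  80.44973854] [495.5197853  184.49307642  76.23610017] [552.95549567 198.19035092  83.99449379]
```

View pics/top5.png

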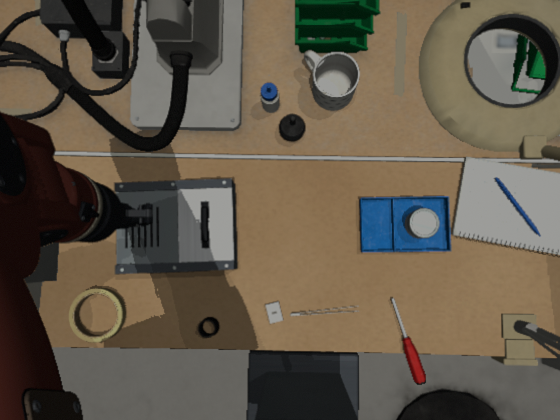

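The cover is shut (rib at (205,224), nose over the end wall), the light tin stands in the tray at (423,223), the bystanders are unmoved, and the gripper is clear.

```bash
python3 -c "
from cell import job
print(job.hand_in())"
```

```text
the job is handed in; nothing more can be done
None
```

I handed the job in at about 30 s: the heavy tin is in the bay with the cover pushed shut to its end stop, the light tin is upright in the tray, and the loupe, tweezers, blower and gauge block are where they were; the hand-in call returned no verdict.

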